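Scrape the rubbish off the prep board into the catch tray

ROBOT

A 6-joint arm with a two-finger parallel gripper is mounted at the origin on a cart in front of the work surface, level with it; the furniture and walls round the work are solid. World frame = base frame: x ahead of the robot, y to its left, z up, the work surface at z = 0. Lengths are in m, angles in rad, forces in N, time in s.
With the tool pointing down it reaches from about 0.375 to 0.975 m from the base axis. Payload 3.8 kg.
Tool frame: the origin (TCP) lies at the centre of the arm's flange, where the gripper is bolted on; the fingertips stand 173 mm ahead of it and the grasp point (between the pads) lies 155 mm ahead of it (bot.tip_reach is the distance from the TCP to the fingertips, in m); z points along the fingers, y is the line along which they close (so a half turn about z gives the same grasp; the last joint's range is limited). The gripper opens to 85 mm and grips with 20 to 120 N. Pads are 22 mm wide; open, the fingers measure 114 mm over their backs; the gripper's body (76 mm by 85 mm) begins 54 mm behind the grasp point. The pads swing forward as they close: fully open they stand 13 mm farther back than shut.
Start: joints at [1.131, 0.264, 1.604, -0, 1.274, -0.037], TCP at [0.265, 0.621, 0.405] pointing down, gripper open.
Joint ranges: [-2.63, 2.63], [-0.94, 2.18], [0.31, 2.57], [-1.31, 4.45], [0, 2.66], [-2.55, 2.55]. Speed limits (rad/s): [2.57, 2.57, 3.14, 3.14, 3.14, 3.14].

INTERFACE

Orientations are given as a rotation vector (axis times angle).
In Python, from workcell import bot gives the robot as it stands.
- The arm moves only by the tool drive_tool, never from a script. Its arguments are lists of equal length, an entry for each row: "claw": the finger opening in mm, from 0 to 85.4; "slide": the shift along the world's x, y, z each as a share of 0.5 m, from -1 to 1, a list of three; "yaw": the turn about the world's z as a share of 180 degrees, from -1 to 1. A call has 1 to 8 rows; each row is the pose to reach, as a shift and turn from the pose commanded when the call began, turning the shorter way round; what a row does not reach only later rows make up. A row lasts 1/12 s, in which the tool goes at most 41.7 mm and 7.16 degrees, less where a joint would pass 70% of its speed; a pose out of reach is approached as far as the arm can. A call with a number of a shift or a turn outside -1 to 1 is refused whole. A call with a gripper value outside its range is refused whole. The fingers move at their own pace and stop on an object; "newtons" is the grip in N (left out, the last holds). Time passes only in rows, so rows that repeat a pose let the fingers close. It gives the time, the measured TCP pose, the force, the opening and the grip force at its end, in the units of the state.
- bot.read_state(): the state, without advancing time (a new reading comes with each control period).
- bot.read_camera(name): name is "scene" or "top" or "wrist"; returns a dict with "color" (480x640x3 uint8, red, green, blue), "depth" (480x640 float32, m along the optical axis (not along the pixel's ray), 0 where there is no reading), "mtx" (3x3 intrinsics, pixels), "eye" and "rotation" of the camera in the world. Camera axes: x right, y up, looking along -z (the intrinsics and any distortion apply to the point x, -y, -z); pixel columns grow to the right and rows downward; lengths in m; the calibration is good to about 2 mm. The wrist camera is an equidistant fisheye: a pixel r from the principal point sees the ray r / f radians off the axis. A picture is of the moment at which its call begins.
- bot.finish_job(): hands the job in; it is judged then, once.
The state is a dict: "time": time; "q": joint angles; "joint_vel": joint speeds; "joint_torque": joint torques, N m; "tool_pos": TCP position; "tcp_rot": TCP orientation; "wrist_force": force on the tool from outside, world axes, zero at the start; "torque": the same for the moment, N m; "width": opening from 0.0 (shut) to 1.0 (fully open); "grip_force": force on a finger pad.
Only numpy, scipy, OpenCV 4.12 (cv2) and the standard library are available. Lean on these libraries where they do the work, as an engineer would, in place of code of your own. Each camera call takes 0.05 s, during which the arm holds its last target. There are 200 camera calls.

TASK

Clear the rubbish off the prep board: take the scraper block and, pressing its rubber foot lightly on the board as you sweep, push the tin lid, the empty fish tin, the empty matchbox and the used coffee capsule off the end of the board into the catch tray, so that all four lie in the tray and none still leans on the board. Move the rubbish only with the scraper, never with the hand or fingers, do not bear down hard on the board, and leave the other things on the worktop alone. At the end leave the scraper standing upright on the cleared board.

Things in the scene. Friction and masses are not known exactly. Their poses are not given: they have to be found in the camera images.
- prep_board: fixed rectangular beech board, 200 mm (its x) by 300 mm (its y), flat top 30 mm above its origin; origin at the centre of its underside. It stands on levelling feet, so its underside is 0 to 12 mm above the worktop, differently each time; it cannot move
- catch_tray: fixed shallow aluminium tray, open on top, hooked to the -y end of the board with its axes parallel to the board's: 190 mm (x) by 170 mm (y), walls 4 mm thick, rim 26 mm above its origin, which is level with the board's (so the rim is 4 mm below the board's top), floor 4 mm thick; origin at the centre of its underside, 237.5 mm from the board's origin (2.5 mm gap between board and tray)
- scraper: loose dark wooden scraper block standing upright, 78 mm wide (x), 80 mm tall, 0.18 kg. Soft black rubber foot 76 x 24 mm (x by y), 14 mm high, yields up to 3 mm (4 N per mm); block above it 28 mm thick (y) up to 38 mm height; handle 22 mm thick (y) from 38 to 80 mm height, gripped across y. Origin at the centre of the foot's underside, z up
- tin_lid: loose steel lid of an opened tin, lying on the board: flat disc, diameter 74 mm, 4 mm thick, ring pull on top; origin at the centre of its underside
- fish_tin: loose empty flat fish tin, open on top, standing on the board: 56 mm (its x) by 90 mm (its y), 23 mm tall, wall 3 mm; origin at the centre of its underside
- matchbox: loose empty matchbox lying on the board: 36 mm (its x) by 57 mm (its y), 15 mm thick; origin at the centre of its underside
- capsule: loose used dark brown coffee capsule standing rim down on the board: round, 52 mm across the rim, 27 mm tall; origin at the centre of its underside
- salt_drum: bystander, salt drum 57 mm across and 116 mm tall, standing behind the board; origin at the centre of its underside
- spice_jar: bystander, glass spice jar with a screw cap 46 mm across and 92 mm tall, standing behind the board; origin at the centre of its underside
- mill: bystander, turned wooden pepper mill 58 mm across and 150 mm tall, behind the board; origin at the centre of its underside
- teaspoon: bystander, teaspoon 130 mm long lying beyond the scraper; origin at the centre of its underside
- dropper_bottle: bystander, small brown dropper bottle 33 mm across and 102 mm tall, beyond the scraper; origin at the centre of its underside

How it is judged:
On the way:
1. the gripped scraper is swept along the board while pressed on it (over 1 N, moving over 0.02 m/s, for 0.3 s) (contact force between scraper and prep_board above 1 N and linear speed of scraper above 0.02 m/s and contact force between scraper and the fingers above 1 N), for 0.3 s.
At the end, for the whole second after the job is handed in: Tin lid, fish tin, matchbox and capsule each have their origin inside the tray's inner outline (to 2 mm), below 70 mm, clear of the board and at rest; the scraper stands at rest on its foot on the board, origin within its outline and 24 to 36 mm above the board's origin, upright within 0.1 rad (x of tin_lid in the frame of catch_tray between -0.093 and 0.093 m and y of tin_lid in the frame of catch_tray between -0.083 and 0.083 m and height (world z) of each of tin_lid, fish_tin, matchbox, capsule below 0.07 m and contact force between each of tin_lid, fish_tin, matchbox, capsule and prep_board below 0.03 N and linear speed of each of tin_lid, fish_tin, matchbox, capsule below 0.03 m/s and x of fish_tin in the frame of catch_tray between -0.093 and 0.093 m and y of fish_tin in the frame of catch_tray between -0.083 and 0.083 m and x of matchbox in the frame of catch_tray between -0.093 and 0.093 m and y of matchbox in the frame of catch_tray between -0.083 and 0.083 m and x of capsule in the frame of catch_tray between -0.093 and 0.093 m and y of capsule in the frame of catch_tray between -0.083 and 0.083 m and angle between scraper's own z axis and vertical below 0.1 rad and z of scraper in the frame of prep_board between 0.024 and 0.036 m and x of scraper in the frame of prep_board between -0.1 and 0.1 m and y of scraper in the frame of prep_board between -0.15 and 0.15 m and linear speed of scraper below 0.02 m/s); the robot touches nothing.
It fails at once if a piece of rubbish is touched by the robot itself (over 0.5 N) (contact force between any of tin_lid, fish_tin, matchbox, capsule and the arm above 0.5 N or contact force between any of tin_lid, fish_tin, matchbox, capsule and the fingers above 0.5 N).
It fails at once if the scraper bears on the board with over 40 N (contact force between scraper and prep_board above 40 N).
It fails at once if a bystander is disturbed (moved over 30 mm) (distance of any of salt_drum, spice_jar, mill, teaspoon, dropper_bottle from where it was at the start of the episode above 0.03 m).
It also fails if it takes over 72 s, if anything falls off the work surface, if the arm or the gripper's body presses on something with over 40 N, if the wrist force passes 120 N, or if a joint passes its speed limit or range.

## Working session

There is one attempt and no reset: what is moved stays moved. The work goes in short steps, Python scripts to look and compute and a tool call to move; the robot and the scene stay as the last step left them, time stands still between calls to the robot, and variables do not carry over. Pictures are saved under pics/ and viewed, at most 10 in all, crops included, and the job is handed in when it is done.

Besides the shell and the picture viewer there is one more tool, called after "Emit:" as name([rows], argument=value, ...), one row to a line, values as JSON. drive_tool: Moves the arm, as the interface text tells. Shift numbers are shares of 0.5 m and turn numbers shares of 180 degrees, none past 1 either way. Its arguments: {"type":"object","properties":{"claw":{"type":"array","items":{"type":"number"}},"slide":{"type":"array","items":{"type":"array","items":{"type":"number"}}},"yaw":{"type":"array","items":{"type":"number"}},"newtons":{"type":"number"}},"required":["claw","slide","yaw"]}

```bash
ls; mkdir -p pics
python3 - <<'E'
from workcell import bot
import cv2,numpy as np
s=bot.read_state();print(s['time'],s['tool_pos'],s['tcp_rot'],s['width'])
for n in ['top','scene']:
    c=bot.read_camera(n);np.savez('%s0.npz'%n,**c)
    cv2.imwrite('pics/%s0.png'%n,c['color'][:,:,::-1]);print(n,c['mtx'],c['eye'],c['rotation'],c['depth'].max())
E
```

```text
pics
0.0 [0.26444768 0.62066034 0.40334302] [-0.62832435 -3.07754157  0.00346663] 0.9977987729287797
top [[579.83434194   0.         319.7360048 ]
 [  0.         579.83434194 251.66241571]
 [  0.           0.           1.        ]] [ 0.3238717  -0.02843037  1.37514753] [ 0.17457605 -0.1697238  -1.54862099] 2.2147698
scene [[439.68038737   0.         314.456846  ]
 [  0.         439.68038737 241.42012963]
 [  0.           0.           1.        ]] [ 0.1241421  -0.6843812   0.82829817] [ 0.79077147 -0.26111864 -0.55560914] 2.3628983
```

View pics/top0.png

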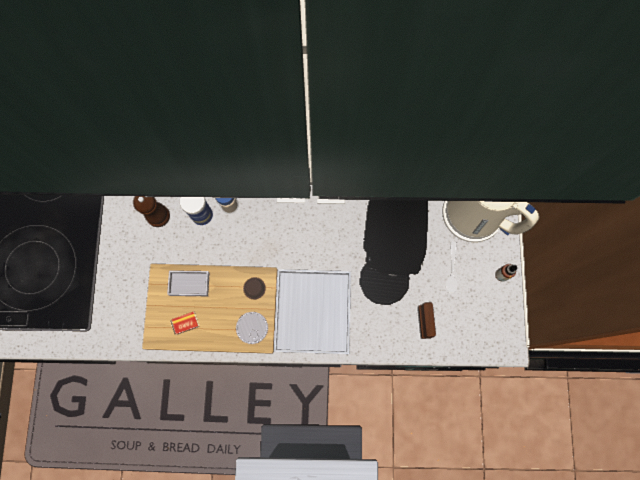

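View pics/scene0.png

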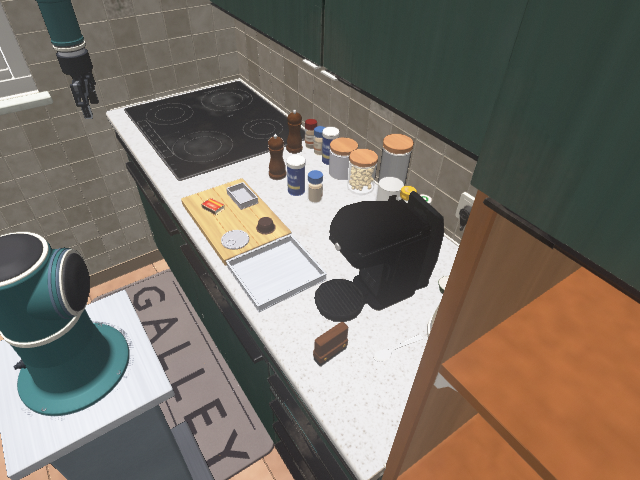

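The top view shows the board at about (145–277, 264–352), with the tin at (188,283), capsule (254,288), matchbox (185,323) and lid (252,327). The tray is at (313,311) and the scraper at (428,320). The scene view confirms this, with the black coffee machine beside the scraper on its far-x side.

```bash
cat > h.py <<'E'
import numpy as np,cv2
from scipy.spatial.transform import Rotation as R
def pts(c,uv,z=None):
    """pixels -> world, on plane z, or via depth when z is None"""
    uv=np.atleast_2d(uv).astype(float);K=c['mtx']
    d=np.c_[(uv[:,0]-K[0,2])/K[0,0],-(uv[:,1]-K[1,2])/K[1,1],-np.ones(len(uv))]
    w=d@R.from_rotvec(c['rotation']).as_matrix().T
    t=(z-c['eye'][2])/w[:,2] if z is not None else c['depth'][uv[:,1].astype(int),uv[:,0].astype(int)]
    return c['eye']+w*np.reshape(t,(-1,1))
def cloud(c):
    v,u=np.mgrid[:480,:640];return pts(c,np.c_[u.ravel(),v.ravel()]).reshape(480,640,3)
E
python3 - <<'E'
from h import *
c=dict(np.load('top0.npz'));P=cloud(c);hsv=cv2.cvtColor(c['color'],cv2.COLOR_RGB2HSV)
g=lambda u,v:P[v-2:v+3,u-2:u+3].reshape(-1,3)
for n,u,v in [('counter',310,240),('counter2',390,330),('board',220,305),('tray',313,311),('lid',252,329),('caps',254,286),('mb',186,323),('tin',188,282),('scr',430,320)]:
    print(n,np.median(g(u,v),0).round(4))
def rect(m,n,z):
    k,_=cv2.findContours(m.astype(np.uint8),0,2);k=max(k,key=cv2.contourArea)
    w=pts(c,k[:,0,:],z)[:,:2];r=cv2.minAreaRect((w*1000).astype(np.float32));print(n,[np.round(x,1) for x in r])
    b=cv2.boxPoints(r);print(b.round(0).tolist())
H,S,V=cv2.split(hsv)
A=np.zeros((480,640),bool)
def roi(a,b,d,e):
    m=A.copy();m[d:e,a:b]=1;return m
zb=np.median(g(220,305),0)[2];print(H[305,220],S[305,220],V[305,220],hsv[320,430],hsv[283,188],hsv[327,252],hsv[288,254])
wood=(S>60)&(H>8)&(H<30)&roi(130,290,250,365)
rect(cv2.morphologyEx(wood.astype(np.uint8),3,np.ones((35,35))),'board',zb)
rect(roi(275,355,260,360)&(P[:,:,2]>.012),'tray',zb-.004)
rect(roi(410,445,290,350)&(P[:,:,2]>.05),'scr handle',.08)
rect(roi(410,445,290,350)&(P[:,:,2]>.01),'scr',.05)
on=roi(140,280,255,360)&(P[:,:,2]>zb+.002)
rect(roi(160,215,262,303)&(P[:,:,2]>zb+.01),'tin',zb+.023)
rect(roi(160,215,303,345)&(P[:,:,2]>zb+.006),'mb',zb+.015)
rect(roi(235,275,265,306)&(P[:,:,2]>zb+.008),'caps',zb+.01)
rect(roi(225,275,306,350)&(S<60),'lid',zb+.004)
E
```

```text
counter [ 0.6599  0.0025 -0.0008]
counter2 [ 0.4441 -0.1905 -0.0008]
board [0.4923 0.2066 0.0383]
tray [ 0.4849 -0.0082  0.0114]
lid [0.4381 0.1301 0.0413]
caps [0.5341 0.1271 0.063 ]
mb [0.4482 0.2794 0.0533]
tin [0.5448 0.2848 0.0405]
scr [ 0.4608 -0.2707  0.079 ]
18 111 209 [  9 147  99] [167   9 190] [162   7 188] [ 9 72 85]
board [array([472.3, 229.3]), array([299.8, 228.1]), np.float64(89.2)]
[[356.0, 81.0], [584.0, 78.0], [588.0, 378.0], [360.0, 381.0]]
tray [array([484.3,  -4.4]), array([177.7, 197.9]), np.float64(89.1)]
[[384.0, -92.0], [582.0, -95.0], [585.0, 83.0], [387.0, 86.0]]
scr handle [array([ 462.2, -266.1]), array([78.5, 26.5]), np.float64(5.6)]
[[422.0, -257.0], [424.0, -283.0], [503.0, -275.0], [500.0, -249.0]]
scr [array([ 464.1, -267.3]), array([82.1, 35.6]), np.float64(4.5)]
[[422.0, -253.0], [425.0, -288.0], [506.0, -282.0], [504.0, -246.0]]
tin [array([540.3, 279.9]), array([58.1, 93.2]), np.float64(0.9)]
[[511.0, 326.0], [512.0, 233.0], [570.0, 234.0], [569.0, 327.0]]
mb [array([448.8, 284.6]), array([37.6, 57. ]), np.float64(20.8)]
[[421.0, 305.0], [441.0, 251.0], [476.0, 265.0], [456.0, 318.0]]
caps [array([534.2, 128.8]), array([42.3, 41.6]), np.float64(2.5)]
[[512.0, 149.0], [514.0, 107.0], [556.0, 109.0], [554.0, 151.0]]
lid [array([441.5, 131.5]), array([70.6, 71.3]), np.float64(0.9)]
[[406.0, 167.0], [407.0, 95.0], [477.0, 96.0], [476.0, 168.0]]
```

Run:
```python
from h import *
from workcell import bot
P=np.vstack([cloud(dict(np.load(n+'0.npz'))).reshape(-1,3) for n in('top','scene')])
for x0 in np.arange(.40,.72,.04):
    print(round(x0,2),[ (round(float(q[:,2].max()),2) if len(q:=P[(P[:,0]>=x0)&(P[:,0]<x0+.04)&(P[:,1]>=y0)&(P[:,1]<y0+.05)&(P[:,2]<.6)]) else None) for y0 in np.arange(-.40,.45,.05)])
M=R.from_rotvec(bot.read_state()['tcp_rot']).as_matrix();print(M.round(3),np.degrees(np.arctan2(M[1,1],M[0,1])))
```

```text
0.4 [0.01, 0.01, 0.08, 0.01, 0.01, 0.01, 0.04, 0.02, 0.02, 0.05, 0.05, 0.05, 0.05, 0.06, 0.06, 0.05, 0.01]
0.44 [0.01, 0.01, 0.09, 0.01, 0.01, 0.01, 0.04, 0.02, 0.02, 0.05, 0.05, 0.05, 0.05, 0.06, 0.06, 0.05, 0.01]
0.48 [0.01, 0.01, 0.09, 0.03, 0.04, 0.04, 0.04, 0.02, 0.02, 0.05, 0.07, 0.04, 0.06, 0.06, 0.07, 0.05, 0.01]
0.52 [0.01, 0.01, 0.01, 0.27, 0.27, 0.26, 0.04, 0.02, 0.02, 0.04, 0.07, 0.05, 0.07, 0.05, 0.07, 0.05, 0.01]
0.56 [0.01, 0.01, 0.01, 0.27, 0.28, 0.27, 0.51, 0.57, 0.51, 0.04, 0.04, 0.04, 0.07, 0.07, 0.06, 0.05, 0.01]
0.6 [0.6, 0.6, 0.6, 0.6, 0.6, 0.6, 0.6, 0.6, 0.6, 0.6, 0.6, 0.6, 0.6, 0.6, 0.6, 0.6, 0.6]
0.64 [0.2, 0.03, 0.01, 0.27, 0.27, 0.26, 0.01, 0.52, 0.01, 0.01, 0.01, 0.01, 0.01, 0.01, 0.01, 0.01, 0.01]
0.68 [0.22, 0.19, 0.24, 0.24, 0.25, 0.25, 0.01, 0.52, 0.01, 0.01, 0.01, 0.06, 0.12, 0.12, 0.12, 0.16, 0.12]
[[-0.92   0.392 -0.001]
 [ 0.392  0.92  -0.002]
 [ 0.    -0.002 -1.   ]] 66.92220391955989
```

Emit:
drive_tool([
  [0.3,-0.56,0],
  [0.3,-0.56,0],
  [0.3,-0.56,0],
  [0.3,-0.56,0],
  [0.3,-0.56,0],
  [0.3,-0.56,0],
  [0.3,-0.56,0],
  [0.3,-0.56,0],
], claw=[85,85,85,85,85,85,85,85], yaw=[0.157,0.157,0.157,0.157,0.157,0.157,0.157,0.157], newtons=60)

```text
time: 0.77
tool_pos: [0.4154, 0.3378, 0.4042]
tcp_rot: [0.14, -3.138, 0.003]
wrist_force: [0.1, 0.1, 0.0]
width: 0.995
grip_force: 0.0
```

Emit:
drive_tool([
  [0.04,-0.6,0],
  [0.04,-0.6,0],
  [0.04,-0.6,0],
  [0.04,-0.6,0],
  [0.04,-0.6,0],
  [0.04,-0.6,0],
  [0.04,-0.6,0],
  [0.04,-0.6,0],
], claw=[85,85,85,85,85,85,85,85], yaw=[0,0,0,0,0,0,0,0])

```text
time: 1.43
tool_pos: [0.4342, 0.0364, 0.4044]
tcp_rot: [0.135, -3.138, 0.004]
wrist_force: [0.8, 0.8, 0.7]
width: 0.994
grip_force: 0.0
```

Emit:
drive_tool([
  [0.053,-0.61,0],
  [0.053,-0.61,0],
  [0.053,-0.61,0],
  [0.053,-0.61,0],
  [0.053,-0.61,0],
  [0.053,-0.61,0],
  [0.053,-0.61,0],
  [0.053,-0.61,0],
], claw=[85,85,85,85,85,85,85,85], yaw=[0,0,0,0,0,0,0,0])

```text
time: 2.1
tool_pos: [0.4612, -0.2682, 0.4043]
tcp_rot: [0.137, -3.138, 0.003]
wrist_force: [-0.6, -0.0, -0.5]
width: 0.996
grip_force: 0.0
```

Emit:
drive_tool([
  [0,0,-0.08],
  [0,0,-0.15],
  [0,0,-0.22],
  [0,0,-0.28],
  [0,0,-0.32],
  [0,0,-0.35],
  [0,0,-0.362],
  [0,0,-0.362],
], claw=[85,85,85,85,85,85,85,85], yaw=[0,0,0,0,0,0,0,0])

```text
time: 2.77
tool_pos: [0.4604, -0.2628, 0.2216]
tcp_rot: [0.142, -3.135, -0.004]
wrist_force: [0.4, 0.5, -0.0]
width: 0.999
grip_force: 0.0
```

Run:
```python
from workcell import bot
import cv2,numpy as np
a=bot.read_camera('scene')['color'][220:420,200:467];b=bot.read_camera('wrist')['color']
a=cv2.resize(a,(400,300));b=cv2.resize(b,(400,300))
cv2.imwrite('pics/g1.png',np.hstack([a,b])[:,:,::-1])
```

```text
(no output)
```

View pics/g1.png

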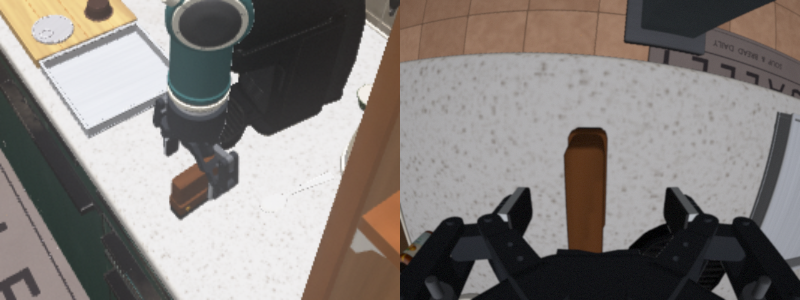

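The handle (right half, about (585,190)) lies between the pads at about (515,205) and (682,205), so I'm closing.

Emit:
drive_tool([
  [0,0,0],
  [0,0,0],
  [0,0,0],
  [0,0,0],
  [0,0,0],
  [0,0,0],
  [0,0,0],
  [0,0,0],
], claw=[10,10,10,10,10,10,10,10], yaw=[0,0,0,0,0,0,0,0])

```text
time: 3.53
tool_pos: [0.4613, -0.2641, 0.2239]
tcp_rot: [-0.142, 3.138, -0.001]
wrist_force: [1.3, -0.8, -0.0]
width: 0.245
grip_force: 61.0
```

Emit:
drive_tool([
  [0,0,0.06],
  [0,0,0.12],
  [0,0,0.18],
  [0,0,0.24],
  [-0.02,0.08,0.26],
  [-0.02,0.16,0.26],
  [-0.02,0.24,0.26],
  [-0.02,0.32,0.26],
], claw=[10,10,10,10,10,10,10,10], yaw=[0,0,0,0,0,0,0,0])

```text
time: 4.2
tool_pos: [0.4502, -0.1027, 0.3536]
tcp_rot: [0.139, -3.138, -0.001]
wrist_force: [0.2, 0.6, -1.9]
width: 0.247
grip_force: 60.7
```

Run:
```python
from workcell import bot
import cv2,numpy as np
a=bot.read_camera('scene')['color'][160:400,130:450]
cv2.imwrite('pics/g2.png',cv2.resize(a,(640,480))[:,:,::-1]);s=bot.read_state();print(s['tool_pos'],s['wrist_force'],s['grip_force'],s['width'])
```

```text
[ 0.44972793 -0.09673219  0.35289807] [-0.90570031  6.67416891 -2.08406057] 60.91383218765259 0.2460749943205174
```

View pics/g2.png

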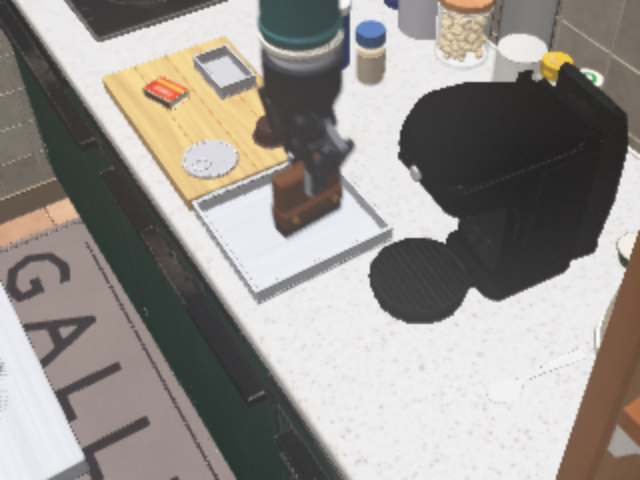

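Emit:
drive_tool([
  [0,0.07,0],
  [0,0.14,0],
  [0,0.21,0],
  [0,0.28,0],
  [0,0.35,0],
  [0,0.42,0],
  [0,0.49,0],
  [0,0.56,0],
], claw=[10,10,10,10,10,10,10,10], yaw=[-0.034,-0.034,-0.034,-0.034,-0.034,-0.034,-0.034,-0.034])

```text
time: 4.92
tool_pos: [0.4504, 0.1774, 0.353]
tcp_rot: [-0.025, -3.14, 0.001]
wrist_force: [1.0, 0.5, -1.6]
width: 0.245
grip_force: 61.0
```

Emit:
drive_tool([
  [0,0.07,0],
  [0,0.14,0],
  [0,0.21,0],
  [0,0.28,0],
  [0,0.335,0],
  [0,0.335,0],
  [0,0.335,0],
  [0,0.335,0],
], claw=[10,10,10,10,10,10,10,10], yaw=[0,0,0,0,0,0,0,0])

```text
time: 5.58
tool_pos: [0.4508, 0.3429, 0.3526]
tcp_rot: [-0.025, -3.14, 0.003]
wrist_force: [0.5, 0.1, -1.7]
width: 0.25
grip_force: 61.0
```

Emit:
drive_tool([
  [-0.004,0.006,-0.05],
  [-0.004,0.006,-0.1],
  [-0.004,0.006,-0.14],
  [-0.004,0.006,-0.16],
  [-0.004,0.006,-0.17],
  [-0.004,0.006,-0.172],
  [-0.004,0.006,-0.172],
  [-0.004,0.006,-0.172],
], claw=[10,10,10,10,10,10,10,10], yaw=[0,0,0,0,0,0,0,0])

```text
time: 6.25
tool_pos: [0.4499, 0.3466, 0.2692]
tcp_rot: [0.026, 3.139, 0.002]
wrist_force: [-0.2, 0.2, -2.6]
width: 0.249
grip_force: 61.0
```

Emit:
drive_tool([
  [0,0,-0.002],
  [0,0,-0.004],
  [0,0,-0.004],
  [0,0,-0.004],
], claw=[10,10,10,10], yaw=[0,0,0,0])

```text
time: 6.58
tool_pos: [0.4491, 0.3466, 0.2661]
tcp_rot: [0.026, 3.141, 0.001]
wrist_force: [0.5, -0.3, -1.2]
width: 0.25
grip_force: 61.0
```

Emit:
drive_tool([
  [0,0,-0.002],
  [0,0,-0.004],
  [0,0,-0.004],
  [0,0,-0.004],
], claw=[10,10,10,10], yaw=[0,0,0,0])

```text
time: 6.92
tool_pos: [0.449, 0.3465, 0.2635]
tcp_rot: [-0.026, -3.141, 0.0]
wrist_force: [0.1, 0.8, -2.8]
width: 0.243
grip_force: 61.0
```

Emit:
drive_tool([
  [0,0,-0.002],
  [0,0,-0.003],
  [0,0,-0.003],
  [0,0,-0.003],
], claw=[10,10,10,10], yaw=[0,0,0,0])

```text
time: 7.25
tool_pos: [0.4491, 0.3465, 0.2623]
tcp_rot: [0.026, 3.141, 0.0]
wrist_force: [-0.2, 0.5, -1.2]
width: 0.246
grip_force: 61.1
```

Emit:
drive_tool([
  [0,0,-0.002],
  [0,0,-0.003],
  [0,0,-0.003],
  [0,0,-0.003],
], claw=[10,10,10,10], yaw=[0,0,0,0])

```text
time: 7.58
tool_pos: [0.4492, 0.3466, 0.2612]
tcp_rot: [0.026, 3.141, 0.0]
wrist_force: [-1.5, -0.9, 1.3]
width: 0.247
grip_force: 61.7
```

Emit:
drive_tool([
  [0,0,-0.001],
  [0,0,-0.002],
  [0,0,-0.002],
  [0,0,-0.002],
], claw=[10,10,10,10], yaw=[0,0,0,0])

```text
time: 7.92
tool_pos: [0.4492, 0.3466, 0.2603]
tcp_rot: [0.026, 3.141, 0.0]
wrist_force: [-2.0, -1.6, 6.2]
width: 0.248
grip_force: 62.1
```

Emit:
drive_tool([
  [-0.001,-0.015,0],
  [-0.001,-0.03,0],
  [-0.002,-0.045,0],
  [-0.002,-0.06,0],
  [-0.003,-0.075,0],
  [-0.003,-0.09,0],
  [-0.004,-0.105,0],
  [-0.004,-0.12,0],
], claw=[10,10,10,10,10,10,10,10], yaw=[0,0,0,0,0,0,0,0])

```text
time: 8.58
tool_pos: [0.4476, 0.2861, 0.2605]
tcp_rot: [0.027, 3.14, 0.003]
wrist_force: [-0.2, 4.6, 5.8]
width: 0.25
grip_force: 62.0
```

Emit:
drive_tool([
  [-0.001,-0.015,0],
  [-0.001,-0.03,0],
  [-0.002,-0.045,0],
  [-0.002,-0.06,0],
  [-0.003,-0.075,0],
  [-0.003,-0.09,0],
  [-0.004,-0.105,0],
  [-0.004,-0.12,0],
], claw=[10,10,10,10,10,10,10,10], yaw=[0,0,0,0,0,0,0,0])

```text
time: 9.25
tool_pos: [0.4455, 0.2261, 0.2604]
tcp_rot: [0.027, 3.14, 0.003]
wrist_force: [0.6, 4.0, 5.9]
width: 0.248
grip_force: 62.0
```

Run:
```python
from workcell import bot
import cv2,numpy as np
a=bot.read_camera('scene')['color'][160:310,150:350];b=bot.read_camera('top')['color'][240:375,130:360]
cv2.imwrite('pics/s1.png',np.hstack([cv2.resize(a,(400,300)),cv2.resize(b,(400,300))])[:,:,::-1]);s=bot.read_state();print(s['time'],s['tool_pos'],s['wrist_force'],s['grip_force'],s['width'])
```

```text
9.35 [0.44542055 0.22529498 0.26027476] [0.80459101 0.23668946 5.61440462] 62.152923345565796 0.25428038554563576
```

View pics/s1.png

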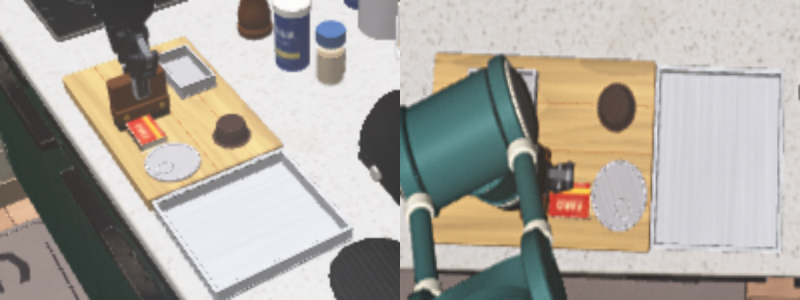

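The matchbox (right half, (570,203)) lies squarely ahead of the foot, and the lid at (620,195) is just touched. The sweep continues.

Emit:
drive_tool([
  [0,-0.015,0],
  [0,-0.03,0],
  [0,-0.045,0],
  [0,-0.06,0],
  [0,-0.075,0],
  [0,-0.09,0],
  [0,-0.105,0],
  [0,-0.12,0],
], claw=[10,10,10,10,10,10,10,10], yaw=[0,0,0,0,0,0,0,0])

```text
time: 10.02
tool_pos: [0.4454, 0.1661, 0.2604]
tcp_rot: [0.027, 3.14, 0.002]
wrist_force: [-0.6, 5.0, 6.5]
width: 0.248
grip_force: 62.0
```

Emit:
drive_tool([
  [0,-0.015,0],
  [0,-0.03,0],
  [0,-0.045,0],
  [0,-0.06,0],
  [0,-0.075,0],
  [0,-0.09,0],
  [0,-0.105,0],
  [0,-0.12,0],
], claw=[10,10,10,10,10,10,10,10], yaw=[0,0,0,0,0,0,0,0])

```text
time: 10.68
tool_pos: [0.4452, 0.106, 0.2603]
tcp_rot: [0.027, 3.14, 0.002]
wrist_force: [-0.8, 4.6, 6.8]
width: 0.244
grip_force: 62.1
```

Run:
```python
from workcell import bot
import cv2,numpy as np
a=bot.read_camera('scene')['color'][160:310,150:350];b=bot.read_camera('top')['color'][240:375,130:360]
cv2.imwrite('pics/s2.png',np.hstack([cv2.resize(a,(400,300)),cv2.resize(b,(400,300))])[:,:,::-1]);s=bot.read_state();print(s['time'],s['tool_pos'],s['wrist_force'],s['grip_force'],s['width'])
```

```text
10.7833 [0.44520068 0.10527699 0.26021153] [-0.23583965  0.93841852  6.23868548] 62.20127463340759 0.24376802833143493
```

View pics/s2.png

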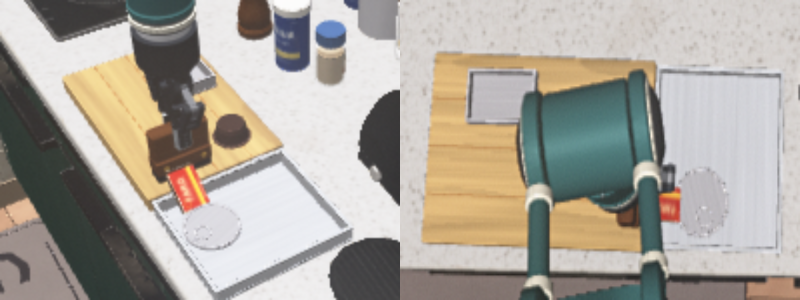

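The lid is in the tray at (703,203) and the matchbox is tipping over the end at (670,203). I push on a little past the edge.

Emit:
drive_tool([
  [0,-0.014,0],
  [0,-0.028,0],
  [0,-0.042,0],
  [0,-0.054,0.002],
  [0,-0.066,0.003],
  [0,-0.078,0.004],
  [0,-0.086,0.004],
  [0,-0.086,0.004],
], claw=[10,10,10,10,10,10,10,10], yaw=[0,0,0,0,0,0,0,0])

```text
time: 11.45
tool_pos: [0.444, 0.0623, 0.2604]
tcp_rot: [-0.027, -3.138, 0.002]
wrist_force: [-0.0, -0.9, -1.2]
width: 0.245
grip_force: 61.1
```

Emit:
drive_tool([
  [0,0.01,0.03],
  [0,0.02,0.08],
  [0,0.04,0.13],
  [0,0.09,0.17],
  [0.02,0.15,0.18],
  [0.06,0.22,0.18],
  [0.1,0.29,0.18],
  [0.14,0.36,0.18],
], claw=[10,10,10,10,10,10,10,10], yaw=[0,0,0,0,0,0,0,0])

```text
time: 12.12
tool_pos: [0.515, 0.2447, 0.3507]
tcp_rot: [-0.026, -3.14, 0.002]
wrist_force: [0.4, -0.5, -1.2]
width: 0.247
grip_force: 60.9
```

Run:
```python
from workcell import bot
import cv2,numpy as np
a=bot.read_camera('scene')['color'][160:310,150:350];b=bot.read_camera('top')['color'][240:375,130:360]
cv2.imwrite('pics/s3.png',np.hstack([cv2.resize(a,(400,300)),cv2.resize(b,(400,300))])[:,:,::-1]);s=bot.read_state();print(s['time'],s['tool_pos'],s['tcp_rot'],s['wrist_force'],s['grip_force'],s['width'])
```

```text
12.2167 [0.51687647 0.24737363 0.35024036] [-2.04357109e-02 -3.14145678e+00 -1.59487805e-03] [-0.61450173 -1.16001165 -2.03309169] 61.098525524139404 0.24915381415180773
```

View pics/s3.png

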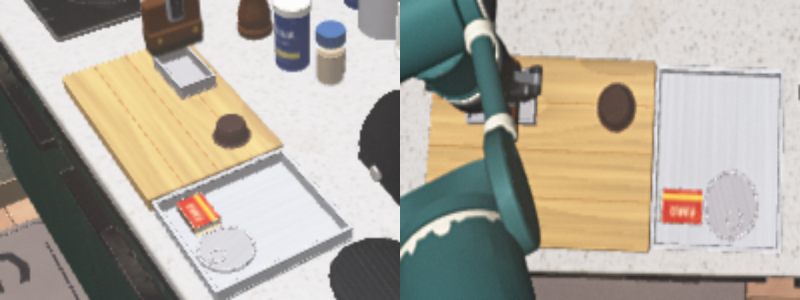

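Both the matchbox (682,207) and the lid (731,205) are in the tray, and the tin and capsule haven't moved. Next is the second lane.

Emit:
drive_tool([
  [0.02,0.07,0],
  [0.04,0.14,0],
  [0.048,0.2,0],
  [0.048,0.212,0],
  [0.048,0.212,0],
  [0.048,0.212,-0.05],
  [0.048,0.212,-0.1],
  [0.048,0.212,-0.13],
], claw=[10,10,10,10,10,10,10,10], yaw=[0,0,0,0,0,0,0,0])

```text
time: 12.88
tool_pos: [0.5377, 0.3472, 0.2834]
tcp_rot: [-0.026, -3.137, 0.006]
wrist_force: [-0.4, -1.1, -3.7]
width: 0.239
grip_force: 61.1
```

Emit:
drive_tool([
  [0,0,-0.015],
  [0,0,-0.03],
  [0,0,-0.04],
  [0,0,-0.045],
  [0,0,-0.045],
  [0,0,-0.045],
], claw=[10,10,10,10,10,10], yaw=[0,0,0,0,0,0])

```text
time: 13.38
tool_pos: [0.5395, 0.3495, 0.2651]
tcp_rot: [0.026, 3.14, 0.001]
wrist_force: [0.2, 0.8, -2.0]
width: 0.251
grip_force: 61.1
```

Emit:
drive_tool([
  [0,0,-0.003],
  [0,0,-0.006],
  [0,0,-0.008],
  [0,0,-0.008],
], claw=[10,10,10,10], yaw=[0,0,0,0])

```text
time: 13.72
tool_pos: [0.5395, 0.3498, 0.2612]
tcp_rot: [0.025, 3.14, 0.001]
wrist_force: [-0.5, -0.7, 3.1]
width: 0.247
grip_force: 61.8
```

Emit:
drive_tool([
  [0,0,-0.001],
  [0,0,-0.002],
  [0,0,-0.002],
], claw=[10,10,10], yaw=[0,0,0])

```text
time: 13.97
tool_pos: [0.5396, 0.3498, 0.2604]
tcp_rot: [0.026, 3.14, 0.002]
wrist_force: [-0.1, -0.0, 5.4]
width: 0.247
grip_force: 62.2
```

Emit:
drive_tool([
  [0,-0.015,0],
  [0,-0.03,0],
  [0,-0.045,0],
  [-0.001,-0.06,0],
  [-0.001,-0.075,0],
  [-0.001,-0.09,0],
  [-0.001,-0.105,0],
  [-0.002,-0.12,0],
], claw=[10,10,10,10,10,10,10,10], yaw=[0,0,0,0,0,0,0,0])

```text
time: 14.63
tool_pos: [0.5388, 0.2897, 0.2605]
tcp_rot: [0.026, 3.139, 0.004]
wrist_force: [-0.3, 4.3, 5.4]
width: 0.243
grip_force: 61.9
```

Emit:
drive_tool([
  [0,-0.015,0],
  [0,-0.03,0],
  [0,-0.045,0],
  [-0.001,-0.06,0],
  [-0.001,-0.075,0],
  [-0.001,-0.09,0],
  [-0.001,-0.105,0],
  [-0.002,-0.12,0],
], claw=[10,10,10,10,10,10,10,10], yaw=[0,0,0,0,0,0,0,0])

```text
time: 15.3
tool_pos: [0.5378, 0.2296, 0.2605]
tcp_rot: [0.027, 3.139, 0.004]
wrist_force: [-0.3, 3.4, 6.6]
width: 0.246
grip_force: 62.0
```

Emit:
drive_tool([
  [0,-0.015,0],
  [0,-0.03,0],
  [0,-0.045,0],
  [-0.001,-0.06,0],
  [-0.001,-0.075,0],
  [-0.001,-0.09,0],
  [-0.002,-0.1,0],
  [-0.002,-0.1,0],
], claw=[10,10,10,10,10,10,10,10], yaw=[0,0,0,0,0,0,0,0])

```text
time: 15.97
tool_pos: [0.5367, 0.1788, 0.2603]
tcp_rot: [0.027, 3.139, 0.002]
wrist_force: [0.6, 0.8, 5.9]
width: 0.248
grip_force: 62.2
```

Run:
```python
from workcell import bot
import cv2,numpy as np
a=bot.read_camera('scene')['color'][160:310,150:350];b=bot.read_camera('top')['color'][240:375,130:360]
cv2.imwrite('pics/s4.png',np.hstack([cv2.resize(a,(400,300)),cv2.resize(b,(400,300))])[:,:,::-1]);s=bot.read_state();print(s['time'],s['tool_pos'],s['tcp_rot'],s['wrist_force'],s['grip_force'],s['width'])
```

```text
16.0667 [0.5366846  0.17897953 0.26030801] [2.66229304e-02 3.13914663e+00 6.15507859e-04] [0.38919751 0.610513   6.44236387] 62.24187254905701 0.2487606729586651
```

View pics/s4.png

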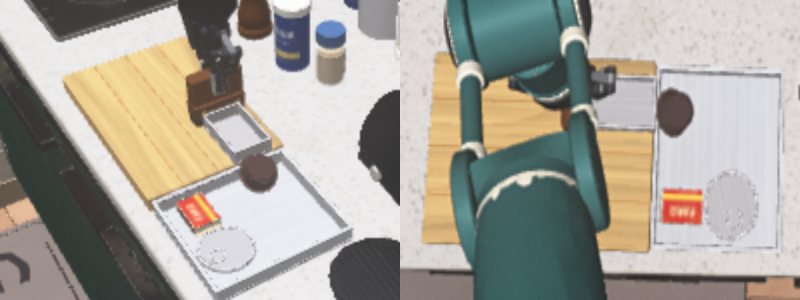

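The capsule has tipped over the end at (675,112), with the tin at (625,100) behind it. I carry on slowly.

Emit:
drive_tool([
  [0,-0.014,0],
  [0,-0.028,0],
  [0,-0.042,0],
  [0,-0.056,0],
  [0,-0.07,0],
  [0,-0.084,0],
  [0,-0.098,0],
  [0,-0.11,0],
], claw=[10,10,10,10,10,10,10,10], yaw=[0,0,0,0,0,0,0,0])

```text
time: 16.73
tool_pos: [0.5366, 0.1245, 0.2603]
tcp_rot: [0.027, 3.139, 0.003]
wrist_force: [-0.5, 3.6, 5.8]
width: 0.248
grip_force: 62.1
```

Emit:
drive_tool([
  [0,-0.012,0],
  [0,-0.024,0],
  [0,-0.036,0],
  [0,-0.048,0],
  [0,-0.048,0],
  [0,-0.048,0],
  [0,-0.048,0],
  [0,-0.048,0],
], claw=[10,10,10,10,10,10,10,10], yaw=[0,0,0,0,0,0,0,0])

```text
time: 17.4
tool_pos: [0.5365, 0.1001, 0.2602]
tcp_rot: [0.026, 3.14, 0.0]
wrist_force: [0.0, 1.0, 7.0]
width: 0.247
grip_force: 62.3
```

Run:
```python
from workcell import bot
import cv2,numpy as np
a=bot.read_camera('scene')['color'][160:310,150:350];b=bot.read_camera('top')['color'][240:375,130:360]
cv2.imwrite('pics/s5.png',np.hstack([cv2.resize(a,(400,300)),cv2.resize(b,(400,300))])[:,:,::-1]);s=bot.read_state();print(s['time'],s['tool_pos'],s['tcp_rot'],s['wrist_force'],s['grip_force'],s['width'])
```

```text
17.5 [0.53653197 0.10005646 0.26021661] [ 2.61858627e-02  3.13962346e+00 -7.57361864e-05] [0.51184059 1.16332081 5.52961246] 62.30136036872864 0.24631578148097938
```

View pics/s5.png

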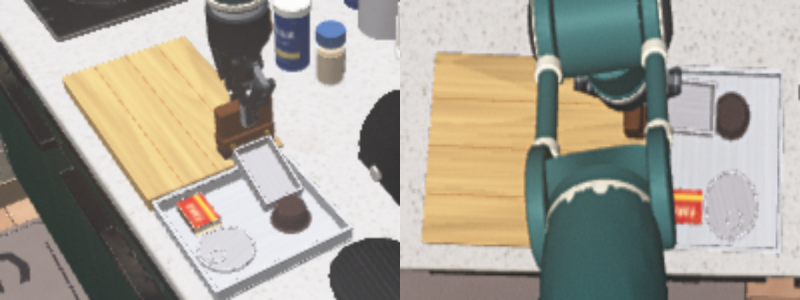

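The tin leans over the edge at (690,108) and the capsule stands in the tray at (732,115). A short final push with the foot only just past the edge should do it.

Emit:
drive_tool([
  [0,-0.01,0],
  [0,-0.02,0],
  [0,-0.03,0],
  [0,-0.038,0],
  [0,-0.046,0],
  [0,-0.05,0],
  [0,-0.05,0],
  [0,-0.05,0],
], claw=[10,10,10,10,10,10,10,10], yaw=[0,0,0,0,0,0,0,0])

```text
time: 18.17
tool_pos: [0.5365, 0.0754, 0.2602]
tcp_rot: [0.027, 3.14, 0.002]
wrist_force: [-0.1, 2.1, 7.4]
width: 0.243
grip_force: 62.3
```

```bash
cat > chk.py <<'E'
from h import *
from workcell import bot
s=bot.read_state();print(s['time'],s['tool_pos'],s['wrist_force'])
for n in ('top','scene'):
    P=cloud(bot.read_camera(n)).reshape(-1,3)
    print(n)
    for x0 in np.arange(.40,.58,.02):
        print(round(x0,2),[(int(1000*np.median(q[:,2])) if len(q:=P[(P[:,0]>=x0)&(P[:,0]<x0+.02)&(P[:,1]>=y0)&(P[:,1]<y0+.015)&(P[:,2]<.2)])>1 else None) for y0 in np.arange(-.09,.12,.015)])
E
python3 chk.py
```

```text
18.1667 [0.53646158 0.07536723 0.26018519] [-0.06153363  2.1156385   7.43471334]
top
0.4 [12, 10, 13, 15, 15, 15, 11, 10, None, None, None, None, None, None]
0.42 [11, 11, 15, 15, 15, 16, 14, 26, None, None, None, None, None, None]
0.44 [12, 11, 14, 15, 15, 14, 13, 24, None, None, None, None, None, None]
0.46 [12, 11, 10, 13, 13, 13, 12, 11, None, None, None, None, None, None]
0.48 [12, 11, 11, 10, 10, 9, 11, 11, None, None, 12, 37, 38, 37]
0.5 [12, 12, 23, 15, 13, 14, 13, 14, None, 11, 76, 112, 38, 37]
0.52 [11, 31, 37, 37, 18, 14, 14, 18, None, 60, 34, None, 39, 39]
0.54 [11, 12, 33, 15, 13, 14, 14, 15, 12, None, 12, None, None, None]
0.56 [15, 13, 13, 13, 16, 22, 23, 24, None, None, None, None, None, None]
scene
0.4 [-3, 12, 12, 14, 15, 15, 12, 11, 12, 12, 15, 35, 37, 36]
0.42 [0, 12, 15, 17, 16, 15, 16, 27, 27, 27, 28, 36, 38, 38]
0.44 [0, 12, 15, 15, 16, 16, 15, 17, 27, 27, 25, 35, 38, 38]
0.46 [0, 11, 12, 14, 15, 12, 12, 11, 12, 11, 18, 36, 37, 37]
0.48 [-1, 11, 11, 12, 12, 11, 11, 12, 11, 12, 29, 38, 37, 37]
0.5 [0, 16, 27, 13, 20, 17, 16, 18, 18, 28, 78, 115, 37, 38]
0.52 [13, 30, 38, 38, 30, 14, 18, 163, 147, 141, 65, 146, 139, 151]
0.54 [6, 13, 15, 36, 28, 15, 16, 16, 16, 33, 51, None, None, None]
0.56 [28, 16, 15, 14, 22, 25, 28, 28, 26, 32, 65, None, None, None]
```

The tin lies flat in the tray (its floor reads about 15 mm throughout), and the capsule stands near y=-0.05. Now I set the scraper back on the board.

Emit:
drive_tool([
  [0,0.006,0.02],
  [0,0.02,0.06],
  [-0.02,0.08,0.08],
  [-0.05,0.15,0.08],
  [-0.08,0.22,0.08],
  [-0.1,0.28,0.08],
  [-0.1,0.3,0.06],
  [-0.1,0.3,0.03],
], claw=[10,10,10,10,10,10,10,10], yaw=[0,0,0,0,0,0,0,0])

```text
time: 18.93
tool_pos: [0.4858, 0.2277, 0.275]
tcp_rot: [0.02, 3.139, 0.002]
wrist_force: [0.7, -0.2, -2.0]
width: 0.242
grip_force: 61.1
```

Emit:
drive_tool([
  [0,0,-0.01],
  [0,0,-0.018],
  [0,0,-0.022],
  [0,0,-0.025],
  [0,0,-0.027],
  [0,0,-0.028],
  [0,0,-0.028],
  [0,0,-0.028],
], claw=[10,10,10,10,10,10,10,10], yaw=[0,0,0,0,0,0,0,0])

```text
time: 19.6
tool_pos: [0.4865, 0.2252, 0.261]
tcp_rot: [0.026, 3.14, -0.0]
wrist_force: [-1.7, -2.6, 4.1]
width: 0.248
grip_force: 61.8
```

Emit:
drive_tool([
  [0,0,0],
  [0,0,0],
  [0,0,0],
  [0,0,0],
  [0,0,0],
  [0,0,0],
  [0,0,0],
  [0,0,0],
], claw=[26,32,40,55,70,85,85,85], yaw=[0,0,0,0,0,0,0,0])

```text
time: 20.27
tool_pos: [0.4861, 0.2255, 0.2601]
tcp_rot: [-0.026, -3.141, 0.0]
wrist_force: [-0.4, -0.3, 0.2]
width: 0.998
grip_force: 0.0
```

Emit:
drive_tool([
  [0,0,0.02],
  [0,0,0.06],
  [0,0,0.12],
  [0,0,0.18],
  [0,0,0.25],
  [0,0,0.3],
  [0,0,0.3],
  [0,0,0.3],
], claw=[85,85,85,85,85,85,85,85], yaw=[0,0,0,0,0,0,0,0])

```text
time: 20.93
tool_pos: [0.4867, 0.2257, 0.4134]
tcp_rot: [0.026, 3.136, 0.003]
wrist_force: [0.3, -0.7, -0.5]
width: 0.995
grip_force: 0.0
```

Emit:
drive_tool([
  [-0.03,0.07,0],
  [-0.06,0.14,0],
  [-0.09,0.21,0],
  [-0.12,0.28,0],
  [-0.15,0.35,0],
  [-0.18,0.42,0],
  [-0.2,0.46,0],
  [-0.2,0.46,0],
], claw=[85,85,85,85,85,85,85,85], yaw=[0,0,0,0,0,0,0,0])

```text
time: 21.6
tool_pos: [0.3835, 0.4586, 0.408]
tcp_rot: [-0.019, -3.138, 0.001]
wrist_force: [0.3, 0.3, 0.1]
width: 0.995
grip_force: 0.0
```

```bash
python3 chk.py
python3 - <<'E'
from workcell import bot
import cv2,numpy as np
a=bot.read_camera('scene')['color'][110:335,140:440];b=bot.read_camera('top')['color'][195:375,120:360]
cv2.imwrite('pics/s6.png',np.hstack([cv2.resize(a,(400,300)),cv2.resize(b,(400,300))])[:,:,::-1])
E
```

```text
21.6 [0.38349477 0.45860675 0.40801221] [0.29182699 0.30344986 0.0563804 ]
top
0.4 [12, 12, 13, 15, 15, 15, 11, 11, 12, 13, 11, 34, 37, 36]
0.42 [12, 10, 14, 15, 15, 14, 15, 26, 27, 26, 18, 35, 38, 37]
0.44 [13, 11, 15, 15, 15, 15, 13, 25, 24, 24, 17, 34, 36, 36]
0.46 [12, 10, 11, 12, 13, 12, 11, 11, 11, 11, 11, 35, 37, 37]
0.48 [12, 11, 11, 10, 10, 10, 10, 10, 10, 11, 11, 35, 37, 37]
0.5 [12, 11, 24, 15, 13, 15, 14, 13, 13, 14, 13, 36, 37, 37]
0.52 [11, 33, 38, 36, 16, 13, 14, 14, 15, 13, 18, 34, 37, 37]
0.54 [12, 12, 34, 13, 13, 14, 14, 13, 14, 14, 17, 36, 38, 37]
0.56 [14, 13, 13, 14, 17, 24, 23, 22, 20, 19, 17, 36, 37, 37]
scene
0.4 [-1, 11, 12, 15, 15, 14, 12, 12, 12, 12, 15, 34, 36, 37]
0.42 [-1, 12, 16, 16, 16, 16, 15, 26, 28, 27, 27, 35, 38, 38]
0.44 [0, 12, 15, 15, 15, 16, 16, 26, 27, 27, 26, 37, 37, 38]
0.46 [0, 12, 12, 14, 15, 13, 12, 11, 11, 11, 17, 35, 38, 38]
0.48 [0, 12, 11, 12, 12, 11, 12, 11, 12, 11, 17, 36, 38, 37]
0.5 [0, 18, 26, 14, 21, 17, 19, 15, 17, 20, 25, 36, 38, 37]
0.52 [7, 30, 39, 37, 29, 15, 14, 14, 14, 15, 28, 36, 38, 38]
0.54 [7, 14, 25, 36, 28, 15, 15, 15, 15, 15, 28, 37, 37, 38]
0.56 [28, 17, 15, 15, 20, 27, 27, 28, 27, 27, 30, 36, 37, 38]
```

View pics/s6.png

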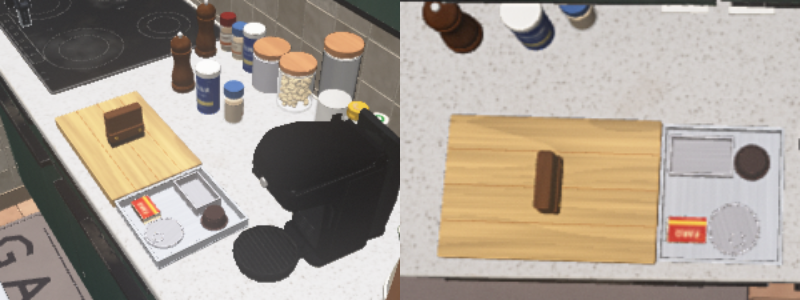

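All four pieces are in the tray: the tin at (702,157), capsule (752,162), matchbox (687,230) and lid (735,230). The scraper stands upright on the cleared board at (547,182), and the three bystanders behind the board look unmoved.

```bash
python3 -c "
from workcell import bot
print(bot.finish_job())"
```

```text
the job is handed in; nothing more can be done
None
```

I've handed the job in at about 22 s of the 72 s limit: the lid, fish tin, matchbox and capsule all lie in the catch tray, the scraper stands upright on the cleared board, and the hand-in returned no verdict.

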